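# Scoop ice from the long pan into the round bowl

### The arm

A 6-joint arm with a two-finger parallel gripper is mounted at the origin on the work surface. World frame = base frame: x ahead of the robot, y to its left, z up, the work surface at z = 0. Lengths are in m, angles in rad, forces in N, time in s.
With the tool pointing down it reaches from about 0.375 to 0.9 m from the base axis. Payload 3.1 kg.
Tool frame: the origin (TCP) lies at the very end of the fingers, on their centre line; the grasp point (between the pads) lies tcp_to_grasp behind it (tcp_to_grasp is the distance from the TCP to the grasp point, in m); z points along the fingers, y is the line along which they close (so a half turn about z gives the same grasp; the last joint's range is limited). The gripper opens to 87 mm and grips with 3 to 60 N. Pads are 19 mm wide; open, the fingers measure 117 mm over their backs; the gripper's body (75 mm by 190 mm) begins 51 mm behind the grasp point.
Start: joints at [-1.389, 0.527, 1.433, -0, 1.181, -0.178], TCP at [0.22, -0.585, 0.223] pointing down, gripper open.
Joint ranges: [-3.08, 3.08], [-0.75, 2.2], [0.22, 2.44], [-1.43, 4.57], [0, 2.65], [-2.85, 2.85]. Speed limits (rad/s): [2.79, 2.79, 3.14, 3.14, 3.14, 3.14].

### API

Orientations are given as a unit quaternion [x, y, z, w].
In Python, from cell import * gives the robot as it stands.
- The arm moves only by the tool jog_arm, never from a script. Its argument "steps" is a list of rows, each an object of numbers: "dx", "dy", "dz": the shift along the tool's x, y, z each as a share of 8 cm, from -1 to 1; "wx", "wy", "wz": the turn, a rotation vector about the tool's x, y, z each as a share of pi/4 rad, from -1 to 1; "jaw": the opening, from 0 (shut) to 1 (fully open). A call has 1 to 12 rows; each row shifts and turns the commanded pose from where the row before left it, along the tool's axes as they then stand; what a row does not reach is not made up. A row lasts 1/10 s, in which the tool goes at most 50 mm and 8.59 degrees, less where a joint would pass 70% of its speed; a pose out of reach is approached as far as the arm can. A call with a number of a shift or a turn outside -1 to 1 is refused whole. A call with a gripper value outside its range is refused whole. The fingers move at their own pace and stop on an object; "force" is the grip in N (left out, the last holds). Time passes only in rows, so rows that do not move let the fingers close. It gives the time, the measured TCP pose, the force, the opening and the grip force at its end, in the units of the state.
- state(): the state, without advancing time (a new reading comes with each control period).
- get_image(name): name is "scene" or "top" or "wrist"; returns the picture (480x640x3 uint8, red, green, blue); there is no depth.
- calibration(name): a dict with "camera_matrix" (3x3 intrinsics, pixels), "world_to_cam" (4x4, takes a point from world to camera coordinates). Camera axes: x right, y down, z forward; pixel columns grow to the right and rows downward; lengths in m; the calibration is good to about 2 mm. A picture is of the moment at which its call begins: read the wrist's pose just before it. calibration takes no time and is no camera call; for the wrist camera it gives the pose at the moment of the call.
- close_job(): hands the job in; it is judged then, once.
The state is a dict: "clock": time; "joints": joint angles; "joint_velocities": joint speeds; "effort": joint torques, N m; "position": TCP position; "tcp_rot": TCP orientation; "wrist_force": force on the tool from outside, world axes, zero at the start; "wrist_torque": the same for the moment, N m; "opening": finger opening in m; "finger_force": force on a finger pad.
Only numpy, scipy, OpenCV 4.12 (cv2) and the standard library are available. Lean on these libraries where they do the work, as an engineer would, in place of code of your own. Each camera call takes 0.05 s, during which the arm holds its last target. There are 200 camera calls.

### The job

Using the scoop, take up ice cubes from the long steel pan and tip them into the round steel bowl: at least two of the three cubes must end up lying in the bowl, and the gripper itself must not touch the ice. Leave the bowl standing upright and set the scoop down level, right way up, on the open counter outside the pan.

Things in the scene. Friction and masses are not known exactly. Their poses are not given: they have to be found in the camera images.
- scoop_grip (a point): Centre of the black plastic grip bar of the ice scoop (loose, 160 g). The bar, 24 mm wide (y) and 22 mm high, lies along the scoop's x from 45 mm before to 70 mm behind this point, carried by a strut at its back end, 90 mm clear above the bed. This point is 115 mm above the scoop's underside and 60 mm behind its front lip; z is up, the open mouth faces -x. Grip across y from above, 40 N or more.
- scoop_bed (a point): Point 18 mm above the underside of the scoop, over the middle of its bed and under the grip centre; same axes. The scoop is an aluminium shovel standing flat: bed 120 mm long (x), 116 mm wide (y, 111 inside), sheet 2.5 mm, open lip at -x, back wall at +x 60 mm high, sides 45 mm high, 24 mm over the front 30 mm. Cubes in the scoop lie within 60 mm of this point.
- pan: Long steel pan with the ice, fixed on the counter: outside 325 mm (x) by 176 mm (y), 65 mm high, walls and floor 3 mm. Origin: centre of its underside. Its x points away from the robot, within 8 degrees. The ice lies in the near (-x) half; the scoop fits on the floor of the far half, mouth to the robot. Drawn level along the floor up to the near wall it slides under the cubes.
- bowl: Round open steel bowl, loose, 600 g: 180 mm across at the rim, 144 mm at the foot, 85 mm high, walls 3 mm, floor 4 mm. Origin: centre of its underside, on the counter. It stands far left or far right on the counter; a square steel tub of like size, 85 mm high, not to be used, stands on the other side.
- ice1: Ice cube, loose, 30 mm with rounded edges, 25 g, very slippery (friction about 0.15 on everything). Origin: its centre. Starts flat on the pan's floor within 35 mm of the pan's long centre line, nearest to the robot, by the near wall.
- ice2: Ice cube, loose, 30 mm with rounded edges, 25 g, very slippery (friction about 0.15 on everything). Origin: its centre. Starts flat on the pan's floor within 35 mm of the pan's long centre line, second from the near wall.
- ice3: Ice cube, loose, 30 mm with rounded edges, 25 g, very slippery (friction about 0.15 on everything). Origin: its centre. Starts flat on the pan's floor within 35 mm of the pan's long centre line, third from the near wall; farthest from the robot.

How it is judged:
By the outcome, as a careful person would: the job done as asked, in the order asked, and still so for the second after the job is handed in, with the robot touching nothing.
It also fails if it takes over 62 s, if anything falls off the work surface, if the arm or the gripper's body presses on something with over 40 N, if the wrist force passes 120 N, or if a joint passes its speed limit or range.

## Working session

There is one attempt and no reset: what is moved stays moved. The work goes in short steps, Python scripts to look and compute and a tool call to move; the robot and the scene stay as the last step left them, time stands still between calls to the robot, and variables do not carry over. Pictures are saved under pics/ and viewed, at most 10 in all, crops included, and the job is handed in when it is done.

Besides the shell and the picture viewer there is one more tool, called after "Request:" as name([rows], argument=value, ...), one row to a line, values as JSON. jog_arm: Moves the arm, as the interface text tells. Shift numbers are shares of 8 cm and turn numbers shares of pi/4 rad, none past 1 either way. Its arguments: {"type":"object","properties":{"steps":{"type":"array"},"force":{"type":"number"}},"required":["steps"]}

```bash
mkdir -p pics; ls; python3 - <<'E'
from cell import *
import cv2
s=state();print(s)
for n in("top","scene"):
    cv2.imwrite(f"pics/{n}0.png",get_image(n)[:,:,::-1])
    c=calibration(n);print(c)
E
```

```text
pics
{'clock': 0.0, 'joints': array([-1.38950665e+00,  5.28442788e-01,  1.43389772e+00, -2.60984695e-05,
        1.18141236e+00, -1.78501194e-01]), 'joint_velocities': array([ 0.00094706, -0.00180571, -0.00241179,  0.00090964,  0.00206055,
        0.00084517]), 'effort': array([-1.55799266e-04, -4.40039563e+01, -1.76589775e+01,  6.32778229e-02,
        5.82661398e-02, -1.69310256e-04]), 'position': array([ 0.21993404, -0.58423822,  0.22158747]), 'tcp_rot': array([ 9.83860945e-01,  1.78931479e-01, -1.35729707e-05, -1.08009041e-03]), 'wrist_force': array([-0.22538674, -0.21757866, -0.2590663 ]), 'wrist_torque': array([-0.01867731,  0.00391635, -0.00359029]), 'finger_force': 0.0, 'opening': 0.0872773712109001}
{'camera_matrix': array([[580.8703977 ,   0.        , 316.09160743],
       [  0.        , 580.8703977 , 237.14495788],
       [  0.        ,   0.        ,   1.        ]]), 'world_to_cam': array([[ 0.0249712 , -0.99965183, -0.00852421, -0.02497809],
       [-0.98567036, -0.02319722, -0.16708033,  0.52591993],
       [ 0.16682442,  0.01257425, -0.98590644,  1.41242973],
       [ 0.        ,  0.        ,  0.        ,  1.        ]])}
{'camera_matrix': array([[445.09922309,   0.        , 317.77313357],
       [  0.        , 445.09922309, 246.14608932],
       [  0.        ,   0.        ,   1.        ]]), 'world_to_cam': array([[-7.70530576e-01,  6.37403009e-01, -1.87471509e-04,
         4.03955034e-01],
       [ 4.84821580e-01,  5.85890100e-01, -6.49369560e-01,
        -1.59416523e-01],
       [-4.13800274e-01, -5.00449992e-01, -7.60472971e-01,
         1.12110166e+00],
       [ 0.00000000e+00,  0.00000000e+00,  0.00000000e+00,
         1.00000000e+00]])}
```

View pics/top0.png

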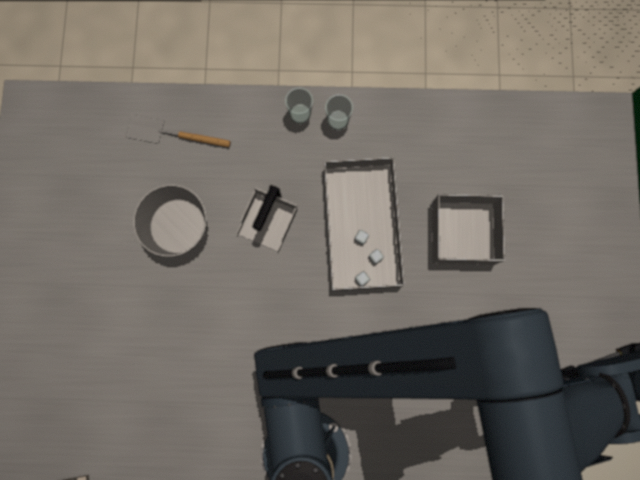

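View pics/scene0.png

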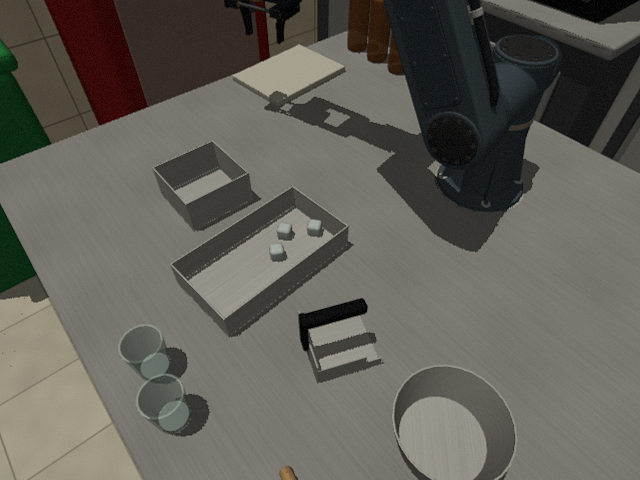

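The top view shows the bowl at (170,220), the scoop at (267,218) with its bar from (275,190) to (258,243), and the pan rim corners near (324,165), (392,158), (402,287) and (330,293). The cubes are at (361,238), (376,257) and (362,279), and the tub is at (468,230). The scene view agrees: the scoop stands upright with its mouth towards the robot.

```bash
cat > h.py <<'E'
from cell import *
import cv2, numpy as np
from scipy.spatial.transform import Rotation as R
def ray(c,px,z):
    K=c["camera_matrix"];T=c["world_to_cam"]
    d=T[:3,:3].T@np.linalg.inv(K)@[px[0],px[1],1];o=-T[:3,:3].T@T[:3,3]
    return o+d*(z-o[2])/d[2]
def proj(c,P):
    q=c["world_to_cam"][:3]@np.r_[P,1];q=c["camera_matrix"]@q;return q[:2]/q[2]
E
python3 - <<'E'
from h import *
im=cv2.imread("pics/top0.png");c=calibration("top")
m=np.zeros(im.shape[:2],np.uint8);m[180:260,235:305]=(im[180:260,235:305].max(2)<40)
n,l,st,ce=cv2.connectedComponentsWithStats(m);i=1+st[1:,4].argmax()
r=cv2.minAreaRect(np.argwhere(l==i)[:,::-1].astype(np.float32));print("bar",st[i],r,[ray(c,p,.126).round(3) for p in cv2.boxPoints(r)])
for p in [(324,165),(392,158),(402,287),(330,293)]:print("pan",ray(c,p,.065).round(3))
for p in [(361,238),(376,257),(362,279)]:print("ice",ray(c,p,.025).round(3))
for p in [(135,220),(206,220),(170,185),(170,256)]:print("bowl",ray(c,p,.085).round(3))
cr=im[150:300,125:415];cv2.imwrite("pics/c1.png",cv2.resize(cr,(783,405),interpolation=cv2.INTER_CUBIC))
E
```

```text
bar [254 186  26  45 421] ((265.12310791015625, 207.7255096435547), (12.6923189163208, 45.812191009521484), 29.357751846313477) [array([0.539, 0.148, 0.126]), array([0.638, 0.099, 0.126]), array([0.623, 0.072, 0.126]), array([0.525, 0.121, 0.126])]
pan [ 0.708 -0.028  0.065]
pan [ 0.73  -0.199  0.065]
pan [ 0.405 -0.224  0.065]
pan [ 0.386 -0.05   0.065]
ice [ 0.53  -0.126  0.025]
ice [ 0.482 -0.164  0.025]
ice [ 0.426 -0.13   0.025]
bowl [0.552 0.433 0.085]
bowl [0.556 0.258 0.085]
bowl [0.642 0.353 0.085]
bowl [0.465 0.341 0.085]
```

View pics/c1.png

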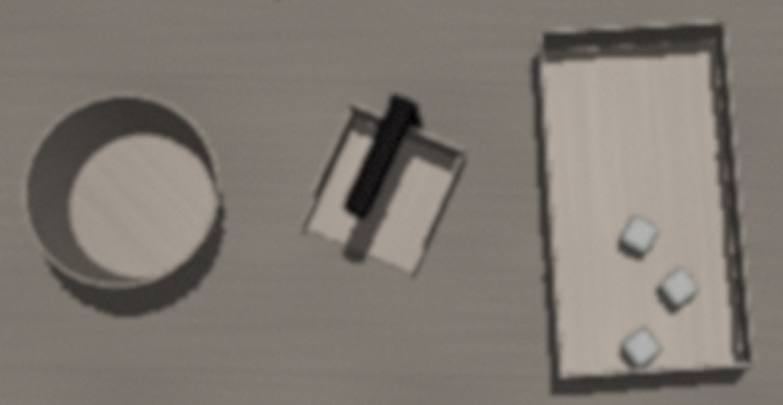

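```bash
python3 - <<'E'
from h import *
c=calibration("top")
f=lambda x,y:(125+x/2.7,150+y/2.7)
b=ray(c,f(402,97),.126);fr=ray(c,f(357,214),.126);d=(b-fr);print("bar",b,fr,np.linalg.norm(d),np.degrees(np.arctan2(d[1],d[0])),"grip",fr+.045*d/np.linalg.norm(d))
q=[ray(c,f(x,y),z) for x,y,z in[(303,232,.005),(413,277,.005),(352,106,.06),(466,155,.06)]]
l=(q[0]+q[1])/2;k=(q[2]+q[3])/2;d=k-l;print("scoop lip",l,"back",k,np.linalg.norm(d[:2]),np.degrees(np.arctan2(d[1],d[0])),np.degrees(np.arctan2(*(q[2]-q[3])[:2][::-1]))-90,"grip",l+.06*d/np.linalg.norm(d[:2]))
p=np.array([ray(c,f(x,y),.065) for x,y in[(541,33),(722,22),(748,362),(556,378)]]);print(p.round(3),p.mean(0).round(3))
a=(p[0]+p[1]-p[2]-p[3])/2;w=(p[0]-p[1]+p[3]-p[2])/2;print("pan",np.linalg.norm(a),np.linalg.norm(w),np.degrees(np.arctan2(a[1],a[0])),np.degrees(np.arctan2(w[1],w[0]))-90)
E
```

```text
bar [0.63487913 0.09120532 0.126     ] [0.52820078 0.12682938 0.126     ] 0.11246929775635484 -18.466172336027114 grip [0.57088377 0.11257586 0.126     ]
scoop lip [0.51094957 0.13843757 0.005     ] back [0.62018093 0.08960026 0.06      ] 0.1196518869919314 -24.089403296449365 -22.342614461252722 grip [0.56572415 0.11394787 0.03258001]
[[ 0.715 -0.031  0.065]
 [ 0.73  -0.2    0.065]
 [ 0.412 -0.225  0.065]
 [ 0.393 -0.052  0.065]] [ 0.563 -0.127  0.065]
pan 0.3207040965727507 0.17171024511262067 4.030812422043456 5.526959438824903
```

Request:
jog_arm([
  {"wz": 0.19},
  {"wz": 0.19},
  {"wz": 0.19},
  {"wz": 0.19},
  {"wz": 0.19},
  {"dx": 0.045,"dy": -0.3},
  {"dx": 0.045,"dy": -0.57},
  {"dx": 0.045,"dy": -0.57},
  {"dx": 0.045,"dy": -0.57},
  {"dx": 0.045,"dy": -0.57},
  {"dx": 0.045,"dy": -0.57},
  {"dx": 0.045,"dy": -0.57},
])

```text
schema error: expected keys dx, dy, dz, wx, wy, wz, jaw
```

Request:
jog_arm([
  {"dx": 0.045,"dy": -0.57},
  {"dx": 0.045,"dy": -0.57},
  {"dx": 0.045,"dy": -0.57},
  {"dx": 0.045,"dy": -0.57},
  {"dx": 0.045,"dy": -0.57},
  {"dx": 0.045,"dy": -0.57},
  {"dx": 0.045,"dy": -0.57},
  {"dx": 0.045,"dy": -0.57},
  {"dx": 0.045,"dy": -0.57},
  {"dx": 0.045,"dy": -0.3},
  {"dx": 0},
  {"dx": 0},
])

```text
schema error: expected keys dx, dy, dz, wx, wy, wz, jaw
```

```bash
python3 - <<'E'
from h import *
s=state();print(s["clock"],s["position"],R.from_quat(s["tcp_rot"]).as_matrix().round(3),s["joints"].round(2),tcp_to_grasp)
c=calibration("wrist");im=get_image("wrist");np.savez("w.npz",**c);print(c["world_to_cam"].round(3))
cv2.imwrite("pics/w1.png",im[:,:,::-1])
E
```

```text
0.1 [ 0.21995759 -0.58431303  0.22166571] [[ 0.936  0.352 -0.   ]
 [ 0.352 -0.936  0.002]
 [ 0.    -0.002 -1.   ]] [-1.39  0.53  1.43 -0.    1.18 -0.18] 0.0187
[[ 0.353 -0.936 -0.003 -0.624]
 [-0.901 -0.341  0.27  -0.034]
 [-0.254 -0.093 -0.963  0.392]
 [ 0.     0.     0.     1.   ]]
```

View pics/w1.png

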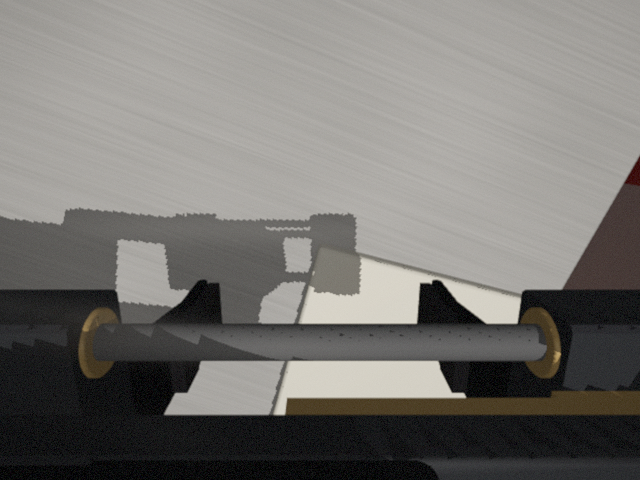

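Both moves were refused because every row needs all seven keys, so the arm is still at the start. The wrist view shows only the fingers at about (200,330) and (440,330) over bare counter.

Request:
jog_arm([
  {"dx": 0,"dy": 0,"dz": 0,"wx": 0,"wy": 0,"wz": 0.19,"jaw": 1},
  {"dx": 0,"dy": 0,"dz": 0,"wx": 0,"wy": 0,"wz": 0.19,"jaw": 1},
  {"dx": 0,"dy": 0,"dz": 0,"wx": 0,"wy": 0,"wz": 0.19,"jaw": 1},
  {"dx": 0,"dy": 0,"dz": 0,"wx": 0,"wy": 0,"wz": 0.19,"jaw": 1},
  {"dx": 0,"dy": 0,"dz": 0,"wx": 0,"wy": 0,"wz": 0.19,"jaw": 1},
  {"dx": 0.045,"dy": -0.3,"dz": 0,"wx": 0,"wy": 0,"wz": 0,"jaw": 1},
  {"dx": 0.045,"dy": -0.57,"dz": 0,"wx": 0,"wy": 0,"wz": 0,"jaw": 1},
  {"dx": 0.045,"dy": -0.57,"dz": 0,"wx": 0,"wy": 0,"wz": 0,"jaw": 1},
  {"dx": 0.045,"dy": -0.57,"dz": 0,"wx": 0,"wy": 0,"wz": 0,"jaw": 1},
  {"dx": 0.045,"dy": -0.57,"dz": 0,"wx": 0,"wy": 0,"wz": 0,"jaw": 1},
  {"dx": 0.045,"dy": -0.57,"dz": 0,"wx": 0,"wy": 0,"wz": 0,"jaw": 1},
  {"dx": 0.045,"dy": -0.57,"dz": 0,"wx": 0,"wy": 0,"wz": 0,"jaw": 1},
])

```text
clock: 1.35
position: [0.356, -0.317, 0.2225]
tcp_rot: [0.981, -0.192, -0.0, -0.0]
wrist_force: [0.9, -0.0, -0.5]
opening: 0.0872
finger_force: 0.0
```

Request:
jog_arm([
  {"dx": 0.045,"dy": -0.57,"dz": 0,"wx": 0,"wy": 0,"wz": 0,"jaw": 1},
  {"dx": 0.045,"dy": -0.57,"dz": 0,"wx": 0,"wy": 0,"wz": 0,"jaw": 1},
  {"dx": 0.045,"dy": -0.57,"dz": 0,"wx": 0,"wy": 0,"wz": 0,"jaw": 1},
  {"dx": 0.045,"dy": -0.57,"dz": 0,"wx": 0,"wy": 0,"wz": 0,"jaw": 1},
  {"dx": 0.045,"dy": -0.57,"dz": 0,"wx": 0,"wy": 0,"wz": 0,"jaw": 1},
  {"dx": 0.045,"dy": -0.57,"dz": 0,"wx": 0,"wy": 0,"wz": 0,"jaw": 1},
  {"dx": 0.045,"dy": -0.57,"dz": 0,"wx": 0,"wy": 0,"wz": 0,"jaw": 1},
  {"dx": 0.045,"dy": -0.57,"dz": 0,"wx": 0,"wy": 0,"wz": 0,"jaw": 1},
  {"dx": 0.045,"dy": -0.57,"dz": 0,"wx": 0,"wy": 0,"wz": 0,"jaw": 1},
  {"dx": 0.045,"dy": -0.4,"dz": 0,"wx": 0,"wy": 0,"wz": 0,"jaw": 1},
  {"dx": 0,"dy": 0,"dz": 0,"wx": 0,"wy": 0,"wz": 0,"jaw": 1},
  {"dx": 0,"dy": 0,"dz": 0,"wx": 0,"wy": 0,"wz": 0,"jaw": 1},
])

```text
clock: 2.55
position: [0.5551, 0.078, 0.2221]
tcp_rot: [0.982, -0.191, -0.001, 0.0]
wrist_force: [-0.7, 0.9, 0.1]
opening: 0.0871
finger_force: 0.0
```

```bash
python3 - <<'E'
from h import *
s=state();print(s["clock"],s["position"],R.from_quat(s["tcp_rot"]).as_matrix().round(3),s["joints"].round(2),tcp_to_grasp)
c=calibration("wrist");im=get_image("wrist");np.savez("w.npz",**c);print(c["world_to_cam"].round(3))
cv2.imwrite("pics/w2.png",im[:,:,::-1])
E
```

```text
2.55 [0.55511264 0.07795595 0.22206005] [[ 0.927 -0.375 -0.001]
 [-0.375 -0.927 -0.   ]
 [-0.001  0.001 -1.   ]] [-0.06  0.44  1.6  -0.    1.11  1.9 ] 0.0187
[[-0.374 -0.927 -0.     0.279]
 [-0.892  0.36   0.272  0.434]
 [-0.252  0.102 -0.962  0.522]
 [ 0.     0.     0.     1.   ]]
```

View pics/w2.png

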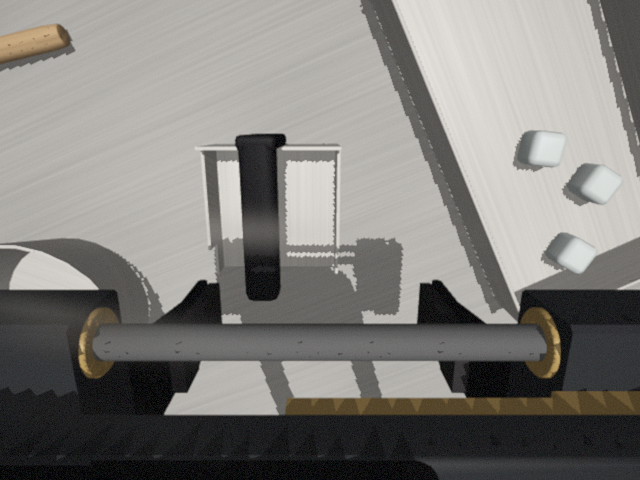

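The wrist view shows the bar's top running from (261,138) to (263,290), with the scoop's back wall top from (198,149) to (340,147), so the yaw already matches. The cubes are at (543,148), (597,184) and (573,252).

```bash
python3 - <<'E'
from h import *
c=np.load("w.npz");s=state();M=R.from_quat(s["tcp_rot"]).as_matrix()
b=ray(c,(261,138),.126);f=ray(c,(263,290),.126);d=b-f;u=d/np.linalg.norm(d)
print(b,f,np.linalg.norm(d),np.degrees(np.arctan2(d[1],d[0])))
w=[ray(c,p,.06) for p in[(198,149),(340,147)]];k=w[0]-w[1];print("wall",w,np.linalg.norm(k),np.degrees(np.arctan2(k[1],k[0]))-90)
h=(w[0]+w[1])/2;n=np.array([k[1],-k[0],0])/np.linalg.norm(k)
for g in (f+.045*u,b-.07*u,h-.06*n):print("grip",g,"tool shift",M.T@(g-s["position"]))
print([ray(c,p,.03).round(3) for p in[(543,145),(597,180),(573,248)]])
# pan walls at rim
print([ray(c,p,.065).round(3) for p in[(395,0),(515,300),(520,313)]])
E
```

```text
[0.6314286  0.08574113 0.126     ] [0.53720422 0.12661072 0.126     ] 0.10270617425594132 -23.448667863030767
wall [array([0.64443003, 0.1447817 , 0.06      ]), array([0.60375788, 0.03976582, 0.06      ])] 0.11261686601068159 -21.171145703738134
grip [0.57848798 0.10870399 0.126     ] tool shift [ 0.01018397 -0.03822808  0.0960783 ]
grip [0.56720941 0.11359604 0.126     ] tool shift [-0.00210649 -0.03851534  0.09609395]
grip [0.56814361 0.11394306 0.06      ] tool shift [-0.00128599 -0.0392553   0.16209223]
[array([ 0.538, -0.124,  0.03 ]), array([ 0.49 , -0.162,  0.03 ]), array([ 0.436, -0.129,  0.03 ])]
[array([ 0.684, -0.033,  0.065]), array([ 0.427, -0.054,  0.065]), array([ 0.413, -0.055,  0.065])]
```

Request:
jog_arm([
  {"dx": 0.02,"dy": -0.25,"dz": 0,"wx": 0,"wy": 0,"wz": 0,"jaw": 1},
  {"dx": 0,"dy": -0.235,"dz": 0,"wx": 0,"wy": 0,"wz": 0,"jaw": 1},
  {"dx": 0,"dy": 0,"dz": 0.3,"wx": 0,"wy": 0,"wz": 0,"jaw": 1},
  {"dx": 0,"dy": 0,"dz": 0.4,"wx": 0,"wy": 0,"wz": 0,"jaw": 1},
  {"dx": 0,"dy": 0,"dz": 0.4,"wx": 0,"wy": 0,"wz": 0,"jaw": 1},
  {"dx": 0,"dy": 0,"dz": 0.3,"wx": 0,"wy": 0,"wz": 0,"jaw": 1},
  {"dx": 0,"dy": 0,"dz": 0.17,"wx": 0,"wy": 0,"wz": 0,"jaw": 1},
  {"dx": 0,"dy": 0,"dz": 0,"wx": 0,"wy": 0,"wz": 0,"jaw": 1},
  {"dx": 0,"dy": 0,"dz": 0,"wx": 0,"wy": 0,"wz": 0,"jaw": 0.2},
  {"dx": 0,"dy": 0,"dz": 0,"wx": 0,"wy": 0,"wz": 0,"jaw": 0},
  {"dx": 0,"dy": 0,"dz": 0,"wx": 0,"wy": 0,"wz": 0,"jaw": 0},
  {"dx": 0,"dy": 0,"dz": 0,"wx": 0,"wy": 0,"wz": 0,"jaw": 0},
], force=60)

```text
clock: 3.8
position: [0.5723, 0.1129, 0.098]
tcp_rot: [0.981, -0.192, 0.001, -0.0]
wrist_force: [-0.3, 0.6, 0.3]
opening: 0.0632
finger_force: 0.0
```

Request:
jog_arm([
  {"dx": 0,"dy": 0,"dz": 0,"wx": 0,"wy": 0,"wz": 0,"jaw": 0},
  {"dx": 0,"dy": 0,"dz": 0,"wx": 0,"wy": 0,"wz": 0,"jaw": 0},
  {"dx": 0,"dy": 0,"dz": 0,"wx": 0,"wy": 0,"wz": 0,"jaw": 0},
  {"dx": 0,"dy": 0,"dz": 0,"wx": 0,"wy": 0,"wz": 0,"jaw": 0},
])

```text
clock: 4.2
position: [0.5716, 0.1128, 0.0969]
tcp_rot: [0.981, -0.192, -0.0, 0.0]
wrist_force: [0.3, -0.4, -0.6]
opening: 0.0309
finger_force: 0.0
```

Request:
jog_arm([
  {"dx": 0,"dy": 0,"dz": 0,"wx": 0,"wy": 0,"wz": 0,"jaw": 0},
  {"dx": 0,"dy": 0,"dz": 0,"wx": 0,"wy": 0,"wz": 0,"jaw": 0},
  {"dx": 0,"dy": 0,"dz": 0,"wx": 0,"wy": 0,"wz": 0,"jaw": 0},
  {"dx": 0,"dy": 0,"dz": 0,"wx": 0,"wy": 0,"wz": 0,"jaw": 0},
  {"dx": 0,"dy": 0,"dz": 0,"wx": 0,"wy": 0,"wz": 0,"jaw": 0},
  {"dx": 0,"dy": 0,"dz": -0.1,"wx": 0,"wy": 0,"wz": 0,"jaw": 0},
  {"dx": 0,"dy": 0,"dz": -0.3,"wx": 0,"wy": 0,"wz": 0,"jaw": 0},
  {"dx": 0,"dy": 0,"dz": -0.4,"wx": 0,"wy": 0,"wz": 0,"jaw": 0},
  {"dx": 0,"dy": 0,"dz": -0.4,"wx": 0,"wy": 0,"wz": 0,"jaw": 0},
  {"dx": 0,"dy": 0,"dz": -0.4,"wx": 0,"wy": 0,"wz": 0,"jaw": 0},
  {"dx": 0,"dy": 0,"dz": -0.3,"wx": 0,"wy": 0,"wz": 0,"jaw": 0},
  {"dx": 0,"dy": 0,"dz": 0,"wx": 0,"wy": 0,"wz": 0,"jaw": 0},
])

```text
clock: 5.4
position: [0.574, 0.1127, 0.2531]
tcp_rot: [0.981, -0.192, 0.004, -0.001]
wrist_force: [-0.1, 0.5, -1.6]
opening: 0.0234
finger_force: 59.9
```

Request:
jog_arm([
  {"dx": 0.17,"dy": 0.195,"dz": 0,"wx": 0,"wy": 0,"wz": 0,"jaw": 0},
  {"dx": 0.335,"dy": 0.39,"dz": 0,"wx": 0,"wy": 0,"wz": 0,"jaw": 0},
  {"dx": 0.335,"dy": 0.39,"dz": 0,"wx": 0,"wy": 0,"wz": 0,"jaw": 0},
  {"dx": 0.335,"dy": 0.39,"dz": 0,"wx": 0,"wy": 0,"wz": 0,"jaw": 0},
  {"dx": 0.335,"dy": 0.39,"dz": 0,"wx": 0,"wy": 0,"wz": 0,"jaw": 0},
  {"dx": 0.335,"dy": 0.39,"dz": 0,"wx": 0,"wy": 0,"wz": 0,"jaw": 0},
  {"dx": 0.17,"dy": 0.195,"dz": 0,"wx": 0,"wy": 0,"wz": -0.15,"jaw": 0},
  {"dx": 0,"dy": 0,"dz": 0,"wx": 0,"wy": 0,"wz": -0.15,"jaw": 0},
  {"dx": 0,"dy": 0,"dz": 0,"wx": 0,"wy": 0,"wz": -0.15,"jaw": 0},
  {"dx": 0,"dy": 0,"dz": 0,"wx": 0,"wy": 0,"wz": -0.15,"jaw": 0},
  {"dx": 0,"dy": 0,"dz": 0,"wx": 0,"wy": 0,"wz": 0,"jaw": 0},
  {"dx": 0,"dy": 0,"dz": 0,"wx": 0,"wy": 0,"wz": 0,"jaw": 0},
])

```text
clock: 6.6
position: [0.6496, -0.1212, 0.2474]
tcp_rot: [0.999, 0.041, -0.001, -0.0]
wrist_force: [0.7, 0.2, -2.6]
opening: 0.0232
finger_force: 59.9
```

```bash
python3 - <<'E'
from h import *
s=state();print(s["clock"],s["position"],s["opening"],s["finger_force"],s["joints"].round(2),R.from_quat(s["tcp_rot"]).as_matrix().round(3))
a=get_image("top")[:,:,::-1];b=get_image("scene")[:,:,::-1]
cv2.imwrite("pics/t3.png",a);cv2.imwrite("pics/s3.png",b)
v=np.hstack([cv2.resize(a[140:310,230:420],(400,358),interpolation=cv2.INTER_CUBIC),cv2.resize(b[120:340,140:386],(400,358),interpolation=cv2.INTER_CUBIC)])
cv2.imwrite("pics/v3.png",v)
E
```

```text
6.6 [ 0.64961591 -0.12117609  0.24739872] 0.02318727179772308 59.93299076333642 [-0.35  0.55  1.31 -0.    1.28  1.14] [[ 0.997  0.082 -0.003]
 [ 0.082 -0.997  0.001]
 [-0.003 -0.001 -1.   ]]
```

View pics/v3.png

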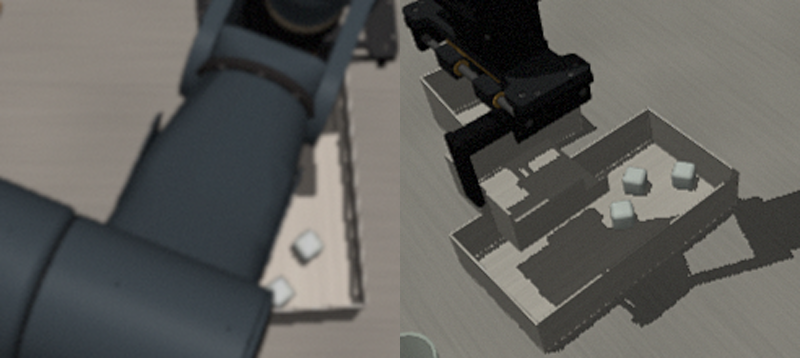

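The scoop is held level over the pan's far half, and all three cubes are untouched in the near half. In the scene camera the pan rim corners sit at about (292,188), (348,228), (171,264) and (229,318).

```bash
python3 - <<'E'
from h import *
c=calibration("scene")
n=[ray(c,q,.065) for q in[(348,228),(292.5,187.7),(170.7,264.5),(229.2,318)]];p=np.array(n)
print(p.round(3),p.mean(0).round(3))
a=(p[2]+p[3]-p[0]-p[1])/2;print(np.linalg.norm(a),np.degrees(np.arctan2(a[1],a[0])),np.linalg.norm(p[0]-p[1]),np.linalg.norm(p[2]-p[3]))
for q in [(315,221),(285,225),(277,245)]:print(ray(c,q,.033).round(3))
E
```

```text
[[ 0.4   -0.051  0.065]
 [ 0.413 -0.225  0.065]
 [ 0.731 -0.2    0.065]
 [ 0.708 -0.024  0.065]] [ 0.563 -0.125  0.065]
0.31471086086172695 4.728607591299092 0.17385514473242722 0.17729285378562618
[ 0.421 -0.135  0.033]
[ 0.479 -0.168  0.033]
[ 0.527 -0.132  0.033]
```

Request:
jog_arm([
  {"dx": -0.06,"dy": 0,"dz": 0.2,"wx": 0,"wy": 0,"wz": 0,"jaw": 0},
  {"dx": 0,"dy": 0,"dz": 0.35,"wx": 0,"wy": 0,"wz": 0,"jaw": 0},
  {"dx": 0,"dy": 0,"dz": 0.4,"wx": 0,"wy": 0,"wz": 0,"jaw": 0},
  {"dx": 0,"dy": 0,"dz": 0.35,"wx": 0,"wy": 0,"wz": 0,"jaw": 0},
  {"dx": 0,"dy": 0,"dz": 0.2,"wx": 0,"wy": 0,"wz": 0,"jaw": 0},
  {"dx": 0,"dy": 0,"dz": 0.15,"wx": 0,"wy": 0,"wz": 0,"jaw": 0},
  {"dx": 0,"dy": 0,"dz": 0.1,"wx": 0,"wy": 0,"wz": 0,"jaw": 0},
  {"dx": 0,"dy": 0,"dz": 0.05,"wx": 0,"wy": 0,"wz": 0,"jaw": 0},
  {"dx": 0,"dy": 0,"dz": 0,"wx": 0,"wy": 0,"wz": 0,"jaw": 0},
  {"dx": 0,"dy": 0,"dz": 0,"wx": 0,"wy": 0,"wz": 0,"jaw": 0},
])

```text
clock: 7.7
position: [0.6463, -0.122, 0.1058]
tcp_rot: [0.999, 0.042, 0.001, 0.0]
wrist_force: [0.7, -0.1, -2.1]
opening: 0.0236
finger_force: 59.9
```

Request:
jog_arm([
  {"dx": 0,"dy": 0,"dz": 0.03,"wx": 0,"wy": 0,"wz": 0,"jaw": 0},
  {"dx": 0,"dy": 0,"dz": 0,"wx": 0,"wy": 0,"wz": 0,"jaw": 0},
  {"dx": 0,"dy": 0,"dz": 0,"wx": 0,"wy": 0,"wz": 0,"jaw": 0},
])

```text
clock: 8.0
position: [0.6458, -0.1218, 0.1029]
tcp_rot: [0.999, 0.042, 0.0, 0.0]
wrist_force: [-0.6, 0.2, -2.3]
opening: 0.0233
finger_force: 59.9
```

Request:
jog_arm([
  {"dx": 0,"dy": 0,"dz": 0.02,"wx": 0,"wy": 0,"wz": 0,"jaw": 0},
  {"dx": 0,"dy": 0,"dz": 0,"wx": 0,"wy": 0,"wz": 0,"jaw": 0},
  {"dx": 0,"dy": 0,"dz": 0,"wx": 0,"wy": 0,"wz": 0,"jaw": 0},
])

```text
clock: 8.3
position: [0.6456, -0.1217, 0.1009]
tcp_rot: [0.999, 0.042, -0.0, -0.0]
wrist_force: [0.7, -0.1, -2.1]
opening: 0.0237
finger_force: 59.9
```

Still no contact, so I'll go down in smaller steps.

Request:
jog_arm([
  {"dx": 0,"dy": 0,"dz": 0.015,"wx": 0,"wy": 0,"wz": 0,"jaw": 0},
  {"dx": 0,"dy": 0,"dz": 0,"wx": 0,"wy": 0,"wz": 0,"jaw": 0},
  {"dx": 0,"dy": 0,"dz": 0,"wx": 0,"wy": 0,"wz": 0,"jaw": 0},
])

```text
clock: 8.6
position: [0.6457, -0.1218, 0.0999]
tcp_rot: [0.999, 0.042, 0.0, 0.0]
wrist_force: [0.4, 0.0, -1.4]
opening: 0.0232
finger_force: 59.9
```

Request:
jog_arm([
  {"dx": 0,"dy": 0,"dz": 0.012,"wx": 0,"wy": 0,"wz": 0,"jaw": 0},
  {"dx": 0,"dy": 0,"dz": 0,"wx": 0,"wy": 0,"wz": 0,"jaw": 0},
  {"dx": 0,"dy": 0,"dz": 0,"wx": 0,"wy": 0,"wz": 0,"jaw": 0},
])

```text
clock: 8.9
position: [0.6457, -0.1215, 0.0997]
tcp_rot: [0.999, 0.043, 0.0, -0.0]
wrist_force: [-2.9, 1.8, 6.2]
opening: 0.0234
finger_force: 59.9
```

Request:
jog_arm([
  {"dx": -0.05,"dy": 0,"dz": -0.008,"wx": 0,"wy": 0,"wz": 0,"jaw": 0},
  {"dx": -0.15,"dy": 0,"dz": 0,"wx": 0,"wy": 0,"wz": 0,"jaw": 0},
  {"dx": -0.15,"dy": 0,"dz": 0,"wx": 0,"wy": 0,"wz": 0,"jaw": 0},
  {"dx": -0.15,"dy": 0,"dz": 0,"wx": 0,"wy": 0,"wz": 0,"jaw": 0},
  {"dx": -0.15,"dy": 0,"dz": 0,"wx": 0,"wy": 0,"wz": 0,"jaw": 0},
  {"dx": -0.15,"dy": 0,"dz": 0,"wx": 0,"wy": 0,"wz": 0,"jaw": 0},
])

```text
clock: 9.5
position: [0.5833, -0.1278, 0.1]
tcp_rot: [0.999, 0.042, 0.002, 0.001]
wrist_force: [0.8, 0.1, -1.6]
opening: 0.0238
finger_force: 59.9
```

Request:
jog_arm([
  {"dx": -0.15,"dy": 0,"dz": 0,"wx": 0,"wy": 0,"wz": 0,"jaw": 0},
  {"dx": -0.15,"dy": 0,"dz": 0,"wx": 0,"wy": 0,"wz": 0,"jaw": 0},
  {"dx": -0.15,"dy": 0,"dz": 0,"wx": 0,"wy": 0,"wz": 0,"jaw": 0},
  {"dx": -0.15,"dy": 0,"dz": 0,"wx": 0,"wy": 0,"wz": 0,"jaw": 0},
])

```text
clock: 9.9
position: [0.5338, -0.1315, 0.0997]
tcp_rot: [0.999, 0.042, 0.001, 0.0]
wrist_force: [7.5, 8.2, 18.3]
opening: 0.0233
finger_force: 59.9
```

Request:
jog_arm([
  {"dx": -0.08,"dy": 0,"dz": -0.014,"wx": 0,"wy": 0,"wz": 0,"jaw": 0},
  {"dx": -0.1,"dy": 0,"dz": 0,"wx": 0,"wy": 0,"wz": 0,"jaw": 0},
  {"dx": -0.1,"dy": 0,"dz": 0,"wx": 0,"wy": 0,"wz": 0,"jaw": 0},
])

```text
clock: 10.2
position: [0.5101, -0.133, 0.0999]
tcp_rot: [0.999, 0.042, -0.001, -0.0]
wrist_force: [0.2, -0.8, -1.9]
opening: 0.0235
finger_force: 59.9
```

```bash
python3 - <<'E'
from h import *
s=state();print(s["clock"],s["position"],s["wrist_force"])
a=get_image("top")[:,:,::-1];b=get_image("scene")[:,:,::-1];w=get_image("wrist")[:,:,::-1]
v=np.hstack([cv2.resize(b[150:330,200:380],(400,400),interpolation=cv2.INTER_CUBIC),cv2.resize(w,(400,400))])
cv2.imwrite("pics/v4.png",v)
E
```

```text
10.2 [ 0.51008942 -0.13299258  0.09992323] [ 0.1581782  -0.75150147 -1.85512565]
```

View pics/v4.png

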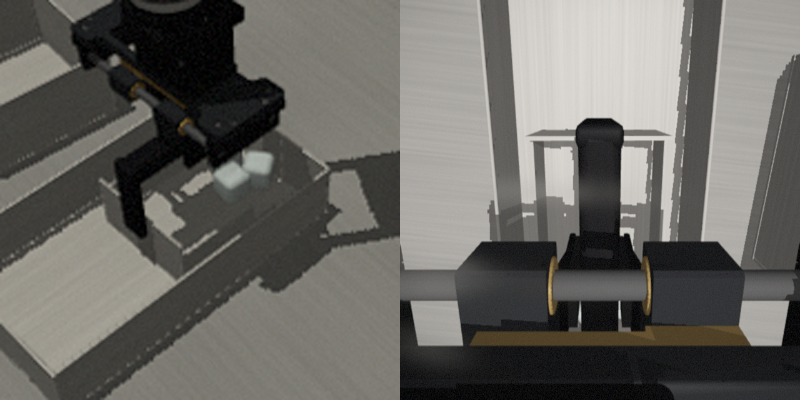

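The two visible cubes sit in front of the lip at about (245,170) in the left crop. The scoop is square in the pan and upright.

Request:
jog_arm([
  {"dx": -0.1,"dy": 0,"dz": 0,"wx": 0,"wy": 0,"wz": 0,"jaw": 0},
  {"dx": -0.1,"dy": 0,"dz": 0,"wx": 0,"wy": 0,"wz": 0,"jaw": 0},
  {"dx": -0.1,"dy": 0,"dz": 0,"wx": 0,"wy": 0,"wz": 0,"jaw": 0},
])

```text
clock: 10.65
position: [0.4875, -0.1353, 0.1004]
tcp_rot: [0.999, 0.043, 0.0, 0.0]
wrist_force: [0.0, -0.7, -2.2]
opening: 0.0236
finger_force: 59.9
```

Request:
jog_arm([
  {"dx": -0.08,"dy": 0,"dz": 0,"wx": 0,"wy": 0,"wz": 0,"jaw": 0},
  {"dx": -0.06,"dy": 0,"dz": 0,"wx": 0,"wy": 0,"wz": 0,"jaw": 0},
])

```text
clock: 10.85
position: [0.4755, -0.1359, 0.1004]
tcp_rot: [0.999, 0.042, -0.001, -0.0]
wrist_force: [0.2, -0.1, -3.6]
opening: 0.0233
finger_force: 59.9
```

Request:
jog_arm([
  {"dx": -0.05,"dy": 0,"dz": 0,"wx": 0,"wy": 0,"wz": 0,"jaw": 0},
  {"dx": 0,"dy": 0,"dz": 0,"wx": 0,"wy": 0,"wz": 0,"jaw": 0},
])

```text
clock: 11.05
position: [0.4718, -0.1363, 0.1004]
tcp_rot: [0.999, 0.042, -0.001, -0.0]
wrist_force: [0.1, -0.8, -3.1]
opening: 0.0234
finger_force: 59.9
```

Request:
jog_arm([
  {"dx": -0.04,"dy": 0,"dz": 0,"wx": 0,"wy": 0,"wz": 0,"jaw": 0},
  {"dx": 0,"dy": 0,"dz": 0,"wx": 0,"wy": 0,"wz": 0,"jaw": 0},
])

```text
clock: 11.25
position: [0.4692, -0.1367, 0.1005]
tcp_rot: [0.999, 0.042, -0.0, -0.0]
wrist_force: [-0.2, -0.6, -2.2]
opening: 0.0228
finger_force: 59.9
```

Request:
jog_arm([
  {"dx": -0.025,"dy": 0,"dz": 0,"wx": 0,"wy": 0,"wz": 0,"jaw": 0},
  {"dx": 0,"dy": 0,"dz": 0,"wx": 0,"wy": 0,"wz": 0,"jaw": 0},
])

```text
clock: 11.45
position: [0.4674, -0.1369, 0.1005]
tcp_rot: [0.999, 0.042, -0.0, -0.0]
wrist_force: [0.8, 0.3, -2.5]
opening: 0.0232
finger_force: 59.9
```

Request:
jog_arm([
  {"dx": -0.025,"dy": 0,"dz": 0,"wx": 0,"wy": 0,"wz": 0,"jaw": 0},
  {"dx": 0,"dy": 0,"dz": 0,"wx": 0,"wy": 0,"wz": 0,"jaw": 0},
])

```text
clock: 11.65
position: [0.4663, -0.1373, 0.1008]
tcp_rot: [0.999, 0.042, 0.001, 0.0]
wrist_force: [1.7, 0.2, -2.6]
opening: 0.0233
finger_force: 59.9
```

Request:
jog_arm([
  {"dx": -0.02,"dy": 0,"dz": 0,"wx": 0,"wy": 0,"wz": 0,"jaw": 0},
  {"dx": 0,"dy": 0,"dz": 0,"wx": 0,"wy": 0,"wz": 0,"jaw": 0},
])

```text
clock: 11.85
position: [0.4655, -0.1376, 0.101]
tcp_rot: [0.999, 0.042, 0.002, 0.001]
wrist_force: [4.3, 1.3, -1.1]
opening: 0.0236
finger_force: 60.0
```

```bash
python3 - <<'E'
from h import *
s=state();print(s["clock"],s["position"],s["wrist_force"])
a=get_image("top")[:,:,::-1];b=get_image("scene")[:,:,::-1]
v=np.hstack([cv2.resize(b[170:290,240:360],(500,500),interpolation=cv2.INTER_CUBIC),cv2.resize(a[200:320,320:392],(300,500),interpolation=cv2.INTER_CUBIC)])
cv2.imwrite("pics/v5.png",v)
E
```

```text
11.85 [ 0.46549839 -0.13760519  0.10103802] [ 4.27966907  1.32472692 -1.06045887]
```

View pics/v5.png

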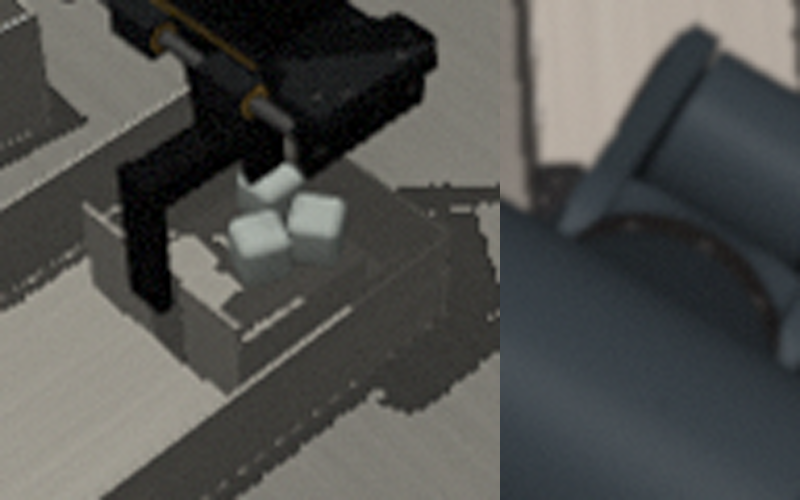

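Force has risen at the near wall and all three cubes, near (268,185), (315,215) and (258,238), lie on the scoop bed. Next I tilt the mouth up about the lip and then lift.

Request:
jog_arm([
  {"dx": 0.1,"dy": 0,"dz": -0.1,"wx": 0,"wy": -0.11,"wz": 0,"jaw": 0},
  {"dx": 0.115,"dy": 0,"dz": -0.1,"wx": 0,"wy": -0.11,"wz": 0,"jaw": 0},
  {"dx": 0.115,"dy": 0,"dz": -0.1,"wx": 0,"wy": -0.11,"wz": 0,"jaw": 0},
  {"dx": 0.115,"dy": 0,"dz": -0.1,"wx": 0,"wy": -0.11,"wz": 0,"jaw": 0},
  {"dx": 0,"dy": 0,"dz": 0,"wx": 0,"wy": 0,"wz": 0,"jaw": 0},
  {"dx": 0,"dy": 0,"dz": 0,"wx": 0,"wy": 0,"wz": 0,"jaw": 0},
])

```text
clock: 12.55
position: [0.5015, -0.1335, 0.1265]
tcp_rot: [0.984, 0.042, -0.173, 0.007]
wrist_force: [-1.2, 0.2, -3.1]
opening: 0.0235
finger_force: 60.0
```

Request:
jog_arm([
  {"dx": -0.02,"dy": 0,"dz": -0.1,"wx": 0,"wy": 0,"wz": 0,"jaw": 0},
  {"dx": -0.06,"dy": 0,"dz": -0.2,"wx": 0,"wy": 0,"wz": 0,"jaw": 0},
  {"dx": -0.09,"dy": 0,"dz": -0.3,"wx": 0,"wy": 0,"wz": 0,"jaw": 0},
  {"dx": -0.09,"dy": 0,"dz": -0.3,"wx": 0,"wy": 0,"wz": 0,"jaw": 0},
  {"dx": -0.09,"dy": 0,"dz": -0.3,"wx": 0,"wy": 0,"wz": 0,"jaw": 0},
  {"dx": -0.09,"dy": 0,"dz": -0.3,"wx": 0,"wy": 0,"wz": 0,"jaw": 0},
  {"dx": -0.09,"dy": 0,"dz": -0.25,"wx": 0,"wy": 0,"wz": 0,"jaw": 0},
  {"dx": -0.04,"dy": 0,"dz": -0.15,"wx": 0,"wy": 0,"wz": 0,"jaw": 0},
  {"dx": 0,"dy": 0,"dz": 0,"wx": 0,"wy": 0,"wz": 0,"jaw": 0},
  {"dx": 0,"dy": 0,"dz": 0,"wx": 0,"wy": 0,"wz": 0,"jaw": 0},
])

```text
clock: 13.55
position: [0.5105, -0.133, 0.2853]
tcp_rot: [0.984, 0.042, -0.172, 0.007]
wrist_force: [-0.9, 0.4, -3.5]
opening: 0.0234
finger_force: 60.0
```

```bash
python3 - <<'E'
from h import *
s=state();print(s["clock"],s["position"],s["wrist_force"],s["joints"].round(2),R.from_quat(s["tcp_rot"]).as_matrix().round(3))
a=get_image("top")[:,:,::-1];b=get_image("scene")[:,:,::-1]
v=np.hstack([cv2.resize(b[80:300,200:400],(500,550),interpolation=cv2.INTER_CUBIC),cv2.resize(a[150:315,310:400],(300,550),interpolation=cv2.INTER_CUBIC)])
cv2.imwrite("pics/v6.png",v)
E
```

```text
13.55 [ 0.51054695 -0.133042    0.28534829] [-0.94946571  0.39615127 -3.46770386] [-0.38  0.49  1.38 -0.15  1.59  1.13] [[ 0.937  0.084 -0.339]
 [ 0.08  -0.996 -0.028]
 [-0.34  -0.001 -0.94 ]]
```

View pics/v6.png

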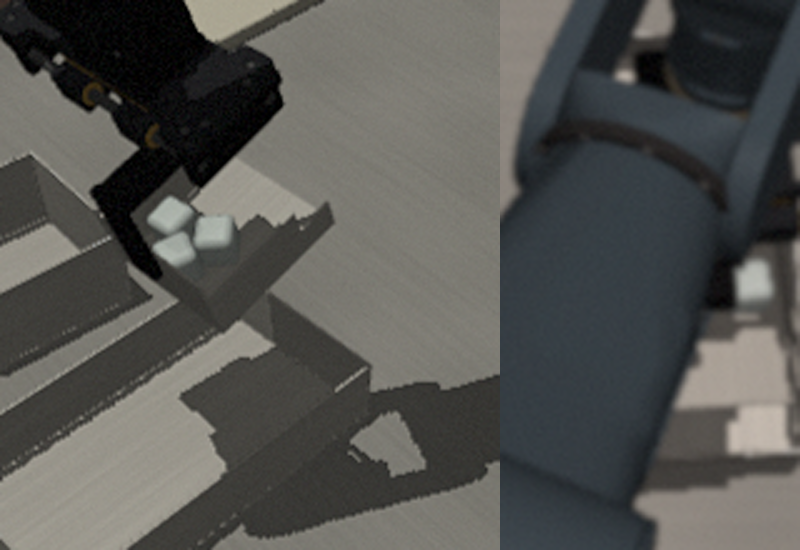

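All three cubes lie against the scoop's back wall, near (170,215), (175,250) and (213,232), clear of the gripper, and the pan is empty. Next is the bowl.

Request:
jog_arm([
  {"dx": 0.03,"dy": -0.13,"dz": -0.01,"wx": 0,"wy": 0,"wz": 0,"jaw": 0},
  {"dx": 0.065,"dy": -0.29,"dz": -0.024,"wx": 0,"wy": 0,"wz": 0,"jaw": 0},
  {"dx": 0.095,"dy": -0.42,"dz": -0.034,"wx": 0,"wy": 0,"wz": 0,"jaw": 0},
  {"dx": 0.095,"dy": -0.42,"dz": -0.034,"wx": 0,"wy": 0,"wz": 0,"jaw": 0},
  {"dx": 0.095,"dy": -0.42,"dz": -0.034,"wx": 0,"wy": 0,"wz": 0,"jaw": 0},
  {"dx": 0.095,"dy": -0.42,"dz": -0.034,"wx": 0,"wy": 0,"wz": 0,"jaw": 0},
  {"dx": 0.095,"dy": -0.42,"dz": -0.034,"wx": 0,"wy": 0,"wz": 0,"jaw": 0},
  {"dx": 0.095,"dy": -0.42,"dz": -0.034,"wx": 0,"wy": 0,"wz": 0,"jaw": 0},
])

```text
clock: 14.45
position: [0.5475, 0.1082, 0.2848]
tcp_rot: [0.984, 0.042, -0.173, 0.007]
wrist_force: [0.7, -0.3, -2.9]
opening: 0.0235
finger_force: 60.0
```

Request:
jog_arm([
  {"dx": 0.095,"dy": -0.42,"dz": -0.034,"wx": 0,"wy": 0,"wz": 0,"jaw": 0},
  {"dx": 0.095,"dy": -0.42,"dz": -0.034,"wx": 0,"wy": 0,"wz": 0,"jaw": 0},
  {"dx": 0.095,"dy": -0.42,"dz": -0.034,"wx": 0,"wy": 0,"wz": 0,"jaw": 0},
  {"dx": 0.095,"dy": -0.42,"dz": -0.034,"wx": 0,"wy": 0,"wz": 0,"jaw": 0},
  {"dx": 0.095,"dy": -0.42,"dz": -0.034,"wx": 0,"wy": 0,"wz": 0,"jaw": 0},
  {"dx": 0.095,"dy": -0.42,"dz": -0.034,"wx": 0,"wy": 0,"wz": 0,"jaw": 0},
  {"dx": 0.065,"dy": -0.29,"dz": -0.024,"wx": 0,"wy": 0,"wz": 0,"jaw": 0},
  {"dx": 0.03,"dy": -0.13,"dz": -0.01,"wx": 0,"wy": 0,"wz": 0,"jaw": 0},
  {"dx": 0,"dy": 0,"dz": 0,"wx": 0,"wy": 0,"wz": 0,"jaw": 0},
  {"dx": 0,"dy": 0,"dz": 0,"wx": 0,"wy": 0,"wz": 0,"jaw": 0},
])

```text
clock: 15.45
position: [0.5839, 0.3442, 0.285]
tcp_rot: [0.984, 0.042, -0.173, 0.008]
wrist_force: [-0.4, -0.3, -3.2]
opening: 0.0235
finger_force: 60.0
```

Request:
jog_arm([
  {"dx": 0.06,"dy": 0,"dz": 0.17,"wx": 0,"wy": 0,"wz": 0,"jaw": 0},
  {"dx": 0.09,"dy": 0,"dz": 0.25,"wx": 0,"wy": 0,"wz": 0,"jaw": 0},
  {"dx": 0.06,"dy": 0,"dz": 0.17,"wx": 0,"wy": 0,"wz": 0,"jaw": 0},
  {"dx": 0.03,"dy": 0,"dz": 0.07,"wx": 0,"wy": 0,"wz": 0,"jaw": 0},
  {"dx": 0,"dy": 0,"dz": 0,"wx": 0,"wy": 0,"wz": 0,"jaw": 0},
  {"dx": 0,"dy": 0,"dz": 0,"wx": 0,"wy": 0,"wz": 0,"jaw": 0},
])

```text
clock: 16.05
position: [0.5849, 0.3449, 0.2299]
tcp_rot: [0.984, 0.042, -0.171, 0.007]
wrist_force: [0.7, 0.1, -2.0]
opening: 0.0231
finger_force: 60.0
```

Request:
jog_arm([
  {"dx": 0,"dy": 0,"dz": 0,"wx": 0,"wy": 0.1,"wz": 0,"jaw": 0},
  {"dx": 0,"dy": 0,"dz": 0,"wx": 0,"wy": 0.17,"wz": 0,"jaw": 0},
  {"dx": 0,"dy": 0,"dz": 0,"wx": 0,"wy": 0.17,"wz": 0,"jaw": 0},
  {"dx": 0,"dy": 0,"dz": 0,"wx": 0,"wy": 0.12,"wz": 0,"jaw": 0},
  {"dx": 0,"dy": 0,"dz": 0,"wx": 0,"wy": 0.12,"wz": 0,"jaw": 0},
  {"dx": 0,"dy": 0,"dz": 0,"wx": 0,"wy": 0.12,"wz": 0,"jaw": 0},
  {"dx": 0,"dy": 0,"dz": 0,"wx": 0,"wy": 0.12,"wz": 0,"jaw": 0},
  {"dx": 0,"dy": 0,"dz": 0,"wx": 0,"wy": 0.12,"wz": 0,"jaw": 0},
  {"dx": 0,"dy": 0,"dz": 0,"wx": 0,"wy": 0.12,"wz": 0,"jaw": 0},
  {"dx": 0,"dy": 0,"dz": 0,"wx": 0,"wy": 0.12,"wz": 0,"jaw": 0},
  {"dx": 0,"dy": 0,"dz": 0,"wx": 0,"wy": 0.12,"wz": 0,"jaw": 0},
  {"dx": 0,"dy": 0,"dz": 0,"wx": 0,"wy": 0,"wz": 0,"jaw": 0},
])

```text
clock: 17.25
position: [0.5857, 0.3414, 0.2314]
tcp_rot: [0.938, 0.038, 0.344, -0.009]
wrist_force: [0.7, -0.0, -2.2]
opening: 0.0236
finger_force: 60.0
```

```bash
python3 - <<'E'
from h import *
s=state();print(s["clock"],s["position"],s["wrist_force"],s["joints"].round(2),R.from_quat(s["tcp_rot"]).as_matrix().round(3))
a=get_image("top")[:,:,::-1];b=get_image("scene")[:,:,::-1]
v=np.hstack([cv2.resize(b[260:480,340:560],(500,500),interpolation=cv2.INTER_CUBIC),cv2.resize(a[150:310,110:206],(300,500),interpolation=cv2.INTER_CUBIC)])
cv2.imwrite("pics/v7.png",v)
E
```

```text
17.25 [0.58571953 0.34140587 0.23138575] [ 0.73493652 -0.00507759 -2.2403029 ] [ 0.48  0.47  1.79 -0.87  0.35  2.72] [[ 0.761  0.077  0.645]
 [ 0.065 -0.997  0.042]
 [ 0.646  0.01  -0.763]]
```

View pics/v7.png

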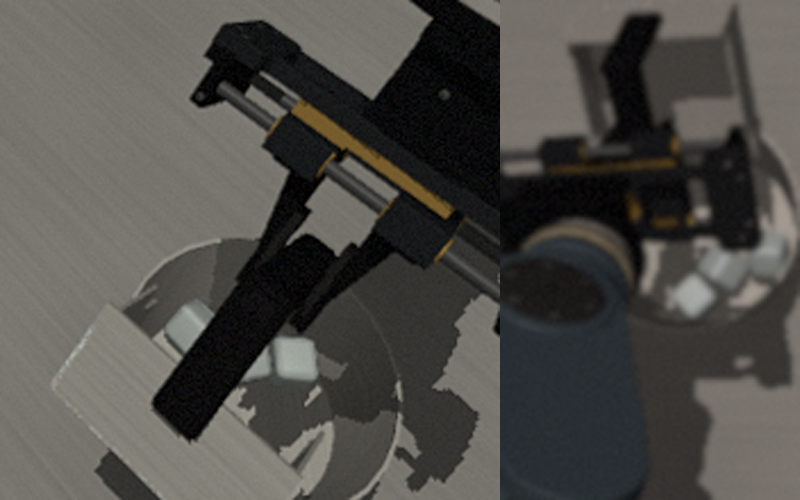

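All three cubes lie in the bowl, at (187,325), (255,365) and (295,357) in the left crop, and the bowl stands upright. I lift clear, level the scoop and carry it to the open counter.

Request:
jog_arm([
  {"dx": 0.16,"dy": 0,"dz": -0.19,"wx": 0,"wy": 0,"wz": 0,"jaw": 0},
  {"dx": 0.25,"dy": 0,"dz": -0.3,"wx": 0,"wy": 0,"wz": 0,"jaw": 0},
  {"dx": 0.24,"dy": 0,"dz": -0.28,"wx": 0,"wy": 0,"wz": 0,"jaw": 0},
  {"dx": 0,"dy": 0,"dz": 0,"wx": 0,"wy": -0.15,"wz": 0,"jaw": 0},
  {"dx": 0,"dy": 0,"dz": 0,"wx": 0,"wy": -0.15,"wz": 0,"jaw": 0},
  {"dx": 0,"dy": 0,"dz": 0,"wx": 0,"wy": -0.15,"wz": 0,"jaw": 0},
  {"dx": 0,"dy": 0,"dz": 0,"wx": 0,"wy": -0.15,"wz": 0,"jaw": 0},
  {"dx": 0,"dy": 0,"dz": 0,"wx": 0,"wy": -0.15,"wz": 0,"jaw": 0},
  {"dx": 0,"dy": 0,"dz": 0,"wx": 0,"wy": -0.143,"wz": 0,"jaw": 0},
  {"dx": 0,"dy": 0,"dz": 0,"wx": 0,"wy": 0,"wz": 0,"jaw": 0},
  {"dx": 0,"dy": 0,"dz": 0,"wx": 0,"wy": 0,"wz": 0,"jaw": 0},
])

```text
clock: 18.45
position: [0.5875, 0.3429, 0.312]
tcp_rot: [0.999, 0.039, 0.002, 0.003]
wrist_force: [-0.3, -0.3, -1.9]
opening: 0.0233
finger_force: 60.0
```

Request:
jog_arm([
  {"dx": -0.03,"dy": 0.2,"dz": 0,"wx": 0,"wy": 0,"wz": 0,"jaw": 0},
  {"dx": -0.06,"dy": 0.42,"dz": 0,"wx": 0,"wy": 0,"wz": 0,"jaw": 0},
  {"dx": -0.06,"dy": 0.42,"dz": 0,"wx": 0,"wy": 0,"wz": 0,"jaw": 0},
  {"dx": -0.06,"dy": 0.42,"dz": 0,"wx": 0,"wy": 0,"wz": 0,"jaw": 0},
  {"dx": -0.06,"dy": 0.42,"dz": 0,"wx": 0,"wy": 0,"wz": 0,"jaw": 0},
  {"dx": -0.06,"dy": 0.42,"dz": 0,"wx": 0,"wy": 0,"wz": 0,"jaw": 0},
  {"dx": -0.06,"dy": 0.42,"dz": 0,"wx": 0,"wy": 0,"wz": 0,"jaw": 0},
  {"dx": -0.03,"dy": 0.2,"dz": 0,"wx": 0,"wy": 0,"wz": 0,"jaw": 0},
  {"dx": 0,"dy": 0,"dz": 0,"wx": 0,"wy": 0,"wz": 0,"jaw": 0},
  {"dx": 0,"dy": 0,"dz": 0,"wx": 0,"wy": 0,"wz": 0,"jaw": 0},
])

```text
clock: 19.45
position: [0.5709, 0.1076, 0.3141]
tcp_rot: [0.999, 0.038, 0.002, 0.003]
wrist_force: [0.5, 0.8, -1.8]
opening: 0.0237
finger_force: 60.0
```

```bash
python3 - <<'E'
from h import *
s=state();print(s["clock"],s["position"],s["wrist_force"],s["joints"].round(2),R.from_quat(s["tcp_rot"]).as_matrix().round(3))
E
```

```text
19.45 [0.57087088 0.10760926 0.31408498] [ 0.45660625  0.84981535 -1.82830704] [-0.    0.37  1.43 -0.01  1.33  1.49] [[ 0.997  0.077  0.003]
 [ 0.077 -0.997 -0.006]
 [ 0.003  0.006 -1.   ]]
```

Request:
jog_arm([
  {"dx": 0,"dy": 0,"dz": 0.3,"wx": 0,"wy": 0,"wz": 0,"jaw": 0},
  {"dx": 0,"dy": 0,"dz": 0.5,"wx": 0,"wy": 0,"wz": 0,"jaw": 0},
  {"dx": 0,"dy": 0,"dz": 0.5,"wx": 0,"wy": 0,"wz": 0,"jaw": 0},
  {"dx": 0,"dy": 0,"dz": 0.5,"wx": 0,"wy": 0,"wz": 0,"jaw": 0},
  {"dx": 0,"dy": 0,"dz": 0.4,"wx": 0,"wy": 0,"wz": 0,"jaw": 0},
  {"dx": 0,"dy": 0,"dz": 0.25,"wx": 0,"wy": 0,"wz": 0,"jaw": 0},
  {"dx": 0,"dy": 0,"dz": 0.1,"wx": 0,"wy": 0,"wz": 0,"jaw": 0},
  {"dx": 0,"dy": 0,"dz": 0.06,"wx": 0,"wy": 0,"wz": 0,"jaw": 0},
  {"dx": 0,"dy": 0,"dz": 0,"wx": 0,"wy": 0,"wz": 0,"jaw": 0},
  {"dx": 0,"dy": 0,"dz": 0,"wx": 0,"wy": 0,"wz": 0,"jaw": 0},
  {"dx": 0,"dy": 0,"dz": 0,"wx": 0,"wy": 0,"wz": 0,"jaw": 0},
])

```text
clock: 20.55
position: [0.5729, 0.1056, 0.1062]
tcp_rot: [0.999, 0.039, 0.003, 0.004]
wrist_force: [0.1, -0.2, -2.3]
opening: 0.0236
finger_force: 60.0
```

Request:
jog_arm([
  {"dx": 0,"dy": 0,"dz": 0.05,"wx": 0,"wy": 0,"wz": 0,"jaw": 0},
  {"dx": 0,"dy": 0,"dz": 0.04,"wx": 0,"wy": 0,"wz": 0,"jaw": 0},
  {"dx": 0,"dy": 0,"dz": 0,"wx": 0,"wy": 0,"wz": 0,"jaw": 0},
  {"dx": 0,"dy": 0,"dz": 0,"wx": 0,"wy": 0,"wz": 0,"jaw": 0},
])

```text
clock: 20.95
position: [0.5727, 0.1052, 0.0982]
tcp_rot: [0.999, 0.038, 0.002, 0.004]
wrist_force: [0.9, -0.4, 2.0]
opening: 0.0237
finger_force: 60.0
```

Request:
jog_arm([
  {"dx": 0,"dy": 0,"dz": 0.015,"wx": 0,"wy": 0,"wz": 0,"jaw": 0},
  {"dx": 0,"dy": 0,"dz": 0,"wx": 0,"wy": 0,"wz": 0,"jaw": 0},
  {"dx": 0,"dy": 0,"dz": 0,"wx": 0,"wy": 0,"wz": 0,"jaw": 0},
])

```text
clock: 21.25
position: [0.5735, 0.1052, 0.0977]
tcp_rot: [0.999, 0.038, 0.003, 0.004]
wrist_force: [1.1, -1.4, 5.4]
opening: 0.0234
finger_force: 60.0
```

In contact with the counter, so I open, wait, and go straight up.

Request:
jog_arm([
  {"dx": 0,"dy": 0,"dz": 0,"wx": 0,"wy": 0,"wz": 0,"jaw": 0.4},
  {"dx": 0,"dy": 0,"dz": 0,"wx": 0,"wy": 0,"wz": 0,"jaw": 0.6},
  {"dx": 0,"dy": 0,"dz": 0,"wx": 0,"wy": 0,"wz": 0,"jaw": 0.9},
  {"dx": 0,"dy": 0,"dz": 0,"wx": 0,"wy": 0,"wz": 0,"jaw": 0.9},
  {"dx": 0,"dy": 0,"dz": 0,"wx": 0,"wy": 0,"wz": 0,"jaw": 0.9},
  {"dx": 0,"dy": 0,"dz": 0,"wx": 0,"wy": 0,"wz": 0,"jaw": 0.9},
  {"dx": 0,"dy": 0,"dz": 0,"wx": 0,"wy": 0,"wz": 0,"jaw": 0.9},
  {"dx": 0,"dy": 0,"dz": 0,"wx": 0,"wy": 0,"wz": 0,"jaw": 0.9},
])

```text
clock: 22.05
position: [0.5719, 0.1054, 0.0964]
tcp_rot: [0.999, 0.038, 0.001, 0.004]
wrist_force: [0.0, -0.3, -0.4]
opening: 0.0755
finger_force: 0.0
```

Request:
jog_arm([
  {"dx": 0,"dy": 0,"dz": -0.2,"wx": 0,"wy": 0,"wz": 0,"jaw": 0.9},
  {"dx": 0,"dy": 0,"dz": -0.4,"wx": 0,"wy": 0,"wz": 0,"jaw": 0.9},
  {"dx": 0,"dy": 0,"dz": -0.4,"wx": 0,"wy": 0,"wz": 0,"jaw": 0.9},
  {"dx": 0,"dy": 0,"dz": -0.4,"wx": 0,"wy": 0,"wz": 0,"jaw": 0.9},
  {"dx": -0.3,"dy": 0,"dz": -0.3,"wx": 0,"wy": 0,"wz": 0,"jaw": 0.9},
  {"dx": -0.5,"dy": 0,"dz": 0,"wx": 0,"wy": 0,"wz": 0,"jaw": 0.9},
  {"dx": -0.3,"dy": 0,"dz": 0,"wx": 0,"wy": 0,"wz": 0,"jaw": 0.9},
  {"dx": 0,"dy": 0,"dz": 0,"wx": 0,"wy": 0,"wz": 0,"jaw": 0.9},
  {"dx": 0,"dy": 0,"dz": 0,"wx": 0,"wy": 0,"wz": 0,"jaw": 0.9},
])

```text
clock: 22.95
position: [0.4843, 0.0997, 0.2328]
tcp_rot: [0.999, 0.038, 0.002, 0.004]
wrist_force: [0.1, -0.3, 0.6]
opening: 0.0785
finger_force: 0.0
```

```bash
python3 - <<'E'
from h import *
s=state();print(s["clock"],s["position"],s["wrist_force"],s["opening"])
S=get_image("scene")[:,:,::-1];c=calibration("scene")
# ice in bowl: bluish bright blob; scoop bar: black blob at expected place
hs=S.astype(int);m=((hs[:,:,0]-hs[:,:,2]>4)&(hs.max(2)>130)).astype(np.uint8)
n,l,st,ce=cv2.connectedComponentsWithStats(m)
print([(ray(c,ce[i],.03).round(3),st[i,4]) for i in range(1,n) if st[i,4]>40])
cw=calibration("wrist");w=get_image("wrist")[:,:,::-1];
b=np.array([.5685,.105,.126]);
for d in(-.04,0,.04):
    for k,I,e in(("scene",S,c),("wrist",w,cw)):
        q=proj(e,b+[d,d*.08,0]);print(k,q.round(),I[int(q[1]),int(q[0])] if 0<q[1]<480 and 0<q[0]<640 else None)
m=(w[:270].max(2)<45).astype(np.uint8);n,l,st,ce=cv2.connectedComponentsWithStats(m);i=1+st[1:,4].argmax();r=cv2.minAreaRect(np.argwhere(l==i)[:,::-1].astype(np.float32));print(r)
E
```

```text
22.95 [0.48433265 0.09965262 0.23276784] [ 0.05160642 -0.33473168  0.57884726] 0.07853189947517289
[]
scene [354. 290.] [126 134 136]
wrist [319. 176.] [130 132 135]
scene [338. 304.] [ 9 16 17]
wrist [319. 113.] [46 42 38]
scene [320. 319.] [23 19 18]
wrist [319.  45.] [47 47 48]
((320.0, 87.0), (174.0, 38.0), 90.0)
```

```bash
python3 - <<'E'
from h import *
for k in("scene","top"):
    S=cv2.GaussianBlur(get_image(k)[:,:,::-1],(3,3),0);c=calibration(k);h=S.astype(int)
    m=((h[:,:,0]-h[:,:,2]>=2)&(h.max(2)>105)).astype(np.uint8);m=cv2.morphologyEx(m,cv2.MORPH_OPEN,np.ones((3,3)))
    n,l,st,ce=cv2.connectedComponentsWithStats(m)
    print(k,[(ray(c,ce[i],.03).round(3),st[i,4]) for i in range(1,n) if st[i,4]>25])
    v=cv2.Canny(S,40,100)
E
```

```text
scene [(array([ 0.732, -1.434,  0.03 ]), np.int32(26)), (array([ 0.849, -0.043,  0.03 ]), np.int32(182))]
top []
```

```bash
python3 - <<'E'
from h import *
T0=cv2.imread("pics/top0.png");print(T0[238,361],T0[230,350],T0[230,180])
S=cv2.GaussianBlur(get_image("top")[:,:,::-1],(3,3),0).astype(int);c=calibration("top")
m=(S[:,:,0]-S[:,:,2]>-3).astype(np.uint8)*(S.max(2)>120).astype(np.uint8)
n,l,st,ce=cv2.connectedComponentsWithStats(m)
print([(ray(c,ce[i],.03).round(3),st[i,4]) for i in range(1,n) if st[i,4]>15])
E
```

```text
[174 178 176] [158 168 177] [141 150 159]
[(array([0.861, 0.038, 0.03 ]), np.int32(45)), (array([ 0.845, -0.076,  0.03 ]), np.int32(17)), (array([0.547, 0.289, 0.03 ]), np.int32(26)), (array([0.521, 0.318, 0.03 ]), np.int32(54)), (array([0.502, 0.35 , 0.03 ]), np.int32(48))]
```

The top camera finds three ice blobs inside the bowl, all within 6 cm of its centre. The scoop's bar is where I set it down.

```bash
python3 -c "
from cell import *
print(close_job())"
```

```text
the job is handed in; nothing more can be done
None
```

Job handed in at about 23 s: all three ice cubes are in the upright bowl, the gripper stayed clear of the ice, and the scoop stands level and right way up on the open counter between the pan and the bowl.

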